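# Square two stone samples into the corner of a setting-out board

### The job

Two square granite sample tiles lie loose on the setting-out board. Push them, without lifting them, up against the long batten and along it into the corner, so that one tile sits snugly against both the batten and the short end stop and the other sits beside it along the batten, edge to edge with it, both square and flush to the batten. Either tile may be the one in the corner; leave everything else where it is.

Things in the scene. Friction and masses are not known exactly. Their poses are not given: they have to be found in the camera images.
- board: fixed plywood board, 220 (x) by 400 mm (y), 9 mm thick. Origin: centre of its underside, on the table (z = 0); x points to the long batten at its far edge, y left to the end stop, z up. Batten: inner face at x = +85 mm, over the whole 400 mm. End stop: inner face at y = +175 mm, from x = -30 to +85 mm. Both 25 mm wide, tops 18 mm above the board's top (27 mm above the table).
- corner (a point): the inside corner between the long batten and the end stop, on the board's top surface; its axes are the board's: the batten's inner face is the plane x = 0 here, the stop's inner face the plane y = 0, and the free board lies at negative x and negative y. A tile in the corner has its centre at x = -28, y = -28 mm; the one beside it at x = -28, y = -84 mm.
- sample_tile_1: square granite sample tile, 56 x 56 mm and 10 mm thick, about 0.1 kg, loose, lying flat on the board (friction about 0.6: pushed by a corner against a batten it can jam askew). Origin: centre of its underside, axes along its edges, z up. The two tiles are interchangeable. This one is dark red speckled granite.
- sample_tile_2: square granite sample tile, 56 x 56 mm and 10 mm thick, about 0.1 kg, loose, lying flat on the board (friction about 0.6: pushed by a corner against a batten it can jam askew). Origin: centre of its underside, axes along its edges, z up. The two tiles are interchangeable. This one is grey speckled granite.
- wood_block: bystander: wooden packing block 42 x 60 mm, 30 mm high, loose on the front left part of the board. Origin: centre of its underside; x along the 42 mm side.
- felt_wheel: bystander: round pale felt polishing wheel, 60 mm across, 25 mm high, loose on the front right part of the board. Origin: centre of its underside.
- wedge_1: bystander: beech wedge 30 x 75 mm, 22 mm high, on the table to the right of the board. Origin: centre of its underside; y along its length.
- chock: bystander: notched wooden chock 64 x 32 mm, 55 mm high, on the table to the right of the board. Origin: centre of its underside; x along the 64 mm side.
Not all that is in view belongs to the job. There is more than one size of the sample_tile_2; the job needs the larger.

How it is judged:
At the end, for the whole second after the job is handed in: both tiles lie flat and still on the board, square to it within 4 degrees, with no more than about 4 mm between their far edges and the batten; one is within 5 mm of the end stop, the centre of the other no more than 90 mm from the stop's face (edge to edge is 84 mm) (((x of each of sample_tile_1, sample_tile_2 in the frame of corner above -0.032 m and y of sample_tile_1 in the frame of corner above -0.033 m and y of sample_tile_2 in the frame of corner above -0.09 m) or (x of each of sample_tile_2, sample_tile_1 in the frame of corner above -0.032 m and y of sample_tile_2 in the frame of corner above -0.033 m and y of sample_tile_1 in the frame of corner above -0.09 m)) and (angle between the x axis of sample_tile_1 and the x axis of board, either way round below 0.07 rad or angle between the x axis of sample_tile_1 and the y axis of board, either way round below 0.07 rad) and height (world z) of each of sample_tile_1, sample_tile_2 below 0.012 m and angle between each of sample_tile_1, sample_tile_2's own z axis and vertical below 0.06 rad and linear speed of each of sample_tile_1, sample_tile_2 below 0.02 m/s and (angle between the x axis of sample_tile_2 and the x axis of board, either way round below 0.07 rad or angle between the x axis of sample_tile_2 and the y axis of board, either way round below 0.07 rad)); the robot touches nothing.
It fails at once if a tile is lifted off the board (over 8 mm) instead of pushed (height (world z) of any of sample_tile_1, sample_tile_2 above 0.017 m).
It fails at once if the wood block, felt wheel, wedge or chock is moved by more than 15 mm (distance of any of wood_block, felt_wheel, wedge_1, chock from where it was at the start of the episode above 0.015 m).
It also fails if it takes over 64 s, if anything falls off the work surface, if the arm or the gripper's body presses on something with over 40 N, if the wrist force passes 120 N, or if a joint passes its speed limit or range.

### The arm

A 7-joint arm with a two-finger parallel gripper is mounted at the origin on the work surface; the furniture and walls round the work are solid. World frame = base frame: x ahead of the robot, y to its left, z up, the work surface at z = 0. Lengths are in m, angles in rad, forces in N, time in s.
With the tool pointing down it reaches from about 0.4 to 0.85 m from the base axis. Payload 10.4 kg.
Tool frame: the origin (TCP) lies midway between the tips of the shut fingers; the grasp point (between the pads) lies 19 mm behind it; z points along the fingers, y is the direction in which the jaws open and shut (so a half turn about z gives the same grasp; the last joint's range is limited). The gripper opens to 87 mm and grips with 3 to 60 N. Pads are 19 mm wide; open, the fingers measure 117 mm over their backs; the gripper's body (75 mm by 190 mm) begins 51 mm behind the grasp point.
Start: joints at [-1.206, 0.332, -0.065, 1.46, 0.022, 1.35, -0.088], TCP at [0.236, 0.579, 0.196] pointing down, gripper open.
Joint ranges: [-2.6, 2.6], [-0.5, 2.12], [-1.47, 1.34], [0.16, 2.42], [-1.27, 4.41], [0.06, 2.06], [-2.6, 2.6]. Speed limits (rad/s): [2.22, 2.22, 2.79, 2.79, 3.14, 3.14, 3.14].

### API

Orientations are given as a unit quaternion [w, x, y, z].
In Python, from cell import arm gives the robot as it stands.
- The arm moves only by the tool carry_out, never from a script. Its argument "targets" is a list of rows, each a list of 5 numbers: the shift along the tool's x, y, z in m, then the turn about the tool's z in rad, then the opening, from 0 (shut) to 1 (fully open). A call has 1 to 20 rows; each row shifts and turns the commanded pose from where the row before left it, along the tool's axes as they then stand; what a row does not reach is not made up. A row lasts 1/8 s, in which the tool goes at most 62.5 mm and 10.7 degrees, less where a joint would pass 70% of its speed; a pose out of reach is approached as far as the arm can. A call with a gripper value outside its range is refused whole. The fingers move at their own pace and stop on an object; "squeeze" is the grip in N (left out, the last holds). Time passes only in rows, so rows that do not move let the fingers close. It gives the time, the measured TCP pose, the force and the opening at its end, in the units of the state.
- arm.read_state(): the state, without advancing time (a new reading comes with each control period).
- arm.get_image(name): name is "scene" or "top" or "wrist"; returns (picture, depth): 420x560x3 uint8, red, green, blue; 420x560 float32, m along the optical axis (not along the pixel's ray), 0 where there is no reading.
- arm.camera_params(name): a dict with "K" (3x3 intrinsics, pixels), "origin" and "orientation" of the camera in the world. Camera axes: x right, y up, looking along -z (the intrinsics and any distortion apply to the point x, -y, -z); pixel columns grow to the right and rows downward; lengths in m; the calibration is good to about 2 mm. A picture is of the moment at which its call begins: read the wrist's pose just before it. camera_params takes no time and is no camera call; for the wrist camera it gives the pose at the moment of the call.
- arm.hand_in(): hands the job in, once; it reports no verdict.
Trained networks look in the newest picture that a camera, given by its name, has taken for a name from the list of things; names that differ only in an ending like _2 or _b are one class to them, and where a whole thing is asked for, a point or a joint stands for the part that bears it (a point fixed in the world has none). Each returns a list of dicts, best first, with "p" (0 to 1); they miss things now and then, are a little off and sometimes report something else, mostly with a low value. They report only what shows in the picture. A call takes as long as a camera call. They do not tell look-alikes from the thing itself.
- arm.recognise(camera, label): "bbox" ([centre column, centre row, width, height] in pixels, round what is visible of it).
- arm.outline_of(camera, label): "pixels" (420x560 bool, what is visible of it) and "bbox" ([centre column, centre row, width, height] in pixels, round what is visible of it).
The state is a dict: "clock": time; "joint_positions": joint angles; "qd": joint speeds; "joint_efforts": joint torques, N m; "position": TCP position; "tool_rot": TCP orientation; "force": force on the tool from outside, world axes, zero at the start; "moment": the same for the moment, N m; "opening": finger opening in m.
Only numpy, scipy, OpenCV 4.12 (cv2) and the standard library are available. Lean on these libraries where they do the work, as an engineer would, in place of code of your own. Each camera call takes 0.05 s, during which the arm holds its last target.

## Working session

There is one attempt and no reset: what is moved stays moved. The work goes in short steps, Python scripts to look and compute and a tool call to move; the robot and the scene stay as the last step left them, time stands still between calls to the robot, and variables do not carry over. Pictures are saved under pics/ and viewed, and the job is handed in when it is done.

Besides the shell and the picture viewer there is one more tool, called after "Request:" as a command line: name --pt "numbers of a row" for each row, then --argument value for the rest. carry_out: Moves the arm, as the interface text tells. Its arguments: {"type":"object","properties":{"targets":{"type":"array"},"squeeze":{"type":"number"}},"required":["targets"]}

```bash
mkdir -p pics
cat > h.py <<'E'
from cell import arm
import numpy as np, cv2
from scipy.spatial.transform import Rotation as R
def rot(q): return R.from_quat([q[1],q[2],q[3],q[0]]).as_matrix()
def snap(n,f):
    im,d=arm.get_image(n); cv2.imwrite('pics/'+f+'.png',im[:,:,::-1]); return im,d
def ray(n,u,v,P=None):
    P=P or arm.camera_params(n)
    K=np.array(P['K']); r=np.linalg.inv(K)@np.array([u,v,1.]); r=np.array([r[0],-r[1],-r[2]])
    return np.array(P['origin']), rot(P['orientation'])@r
def onz(n,u,v,z,P=None):
    o,r=ray(n,u,v,P); return o+r*(z-o[2])/r[2]
E
python3 - <<'E'
from h import *
s=arm.read_state();print(s)
for n in('top','scene'):
    snap(n,n+'0');P=arm.camera_params(n);print(P)
    for l in('sample_tile_1','sample_tile_2','board','wood_block','felt_wheel','wedge_1','chock'):
        for r in arm.recognise(n,l): print(n,l,np.round(r['bbox']),round(r['p'],2),np.round(onz(n,r['bbox'][0],r['bbox'][1],.019,P),3))
E
```

```text
{'clock': 0.0, 'joint_positions': array([-1.20562066,  0.3328434 , -0.06470528,  1.46097076,  0.02159791,
        1.34988442, -0.08850876]), 'qd': array([ 0.00179046,  0.00181476,  0.00097288,  0.00156711,  0.00040703,
       -0.00111971,  0.0003852 ]), 'joint_efforts': array([-2.68146387e-04, -6.23242164e+01,  2.46457115e-02, -3.89919555e+01,
       -6.13268302e-02,  3.92669009e-02,  1.19768747e-04]), 'position': array([0.2361714 , 0.57819259, 0.1950577 ]), 'tool_rot': array([-1.04838635e-04,  1.92666746e-01,  9.81263995e-01, -6.97391030e-04]), 'force': array([-1.05467067, -0.84124351, -0.77977557]), 'moment': array([ 0.00530806,  0.00054234, -0.00952021]), 'opening': 0.08747894789067613}
{'K': array([[446.68148554,   0.        , 274.57341407],
       [  0.        , 446.68148554, 203.47418064],
       [  0.        ,   0.        ,   1.        ]]), 'origin': array([ 0.48469357, -0.06614255,  1.15032189]), 'orientation': array([-0.70586676, -0.02544962,  0.02771457,  0.70734457])}
top sample_tile_1 [142. 241.  22.  20.] 0.62 [0.476 0.265 0.019]
top sample_tile_1 [269. 230.  30.  26.] 0
[... 1152 characters left out ...]
tile_2 [267. 219.  21.  15.] 0.7 [ 0.498 -0.063  0.019]
scene sample_tile_2 [250. 205.  21.   8.] 0.68 [0.498 0.041 0.019]
scene sample_tile_2 [214. 186.  13.   3.] 0.45 [0.461 0.226 0.019]
scene board [278. 213. 126.  77.] 0.87 [ 0.542 -0.048  0.019]
scene wood_block [224. 191.  23.  17.] 0.8 [0.47  0.169 0.019]
scene wood_block [329. 288.  34.  28.] 0.72 [ 0.465 -0.403  0.019]
scene felt_wheel [290. 232.  22.  18.] 0.77 [ 0.515 -0.16   0.019]
scene wedge_1 [326. 289.  33.  29.] 0.91 [ 0.456 -0.404  0.019]
scene wedge_1 [309. 265.  26.  29.] 0.31 [ 0.473 -0.312  0.019]
scene chock [310. 264.  26.  31.] 0.69 [ 0.478 -0.309  0.019]
scene chock [267. 220.  28.  16.] 0.47 [ 0.494 -0.072  0.019]
```

Run:
```python
import cv2
a=cv2.imread('pics/top0.png');cv2.imwrite('pics/top0c.png',cv2.resize(a[160:270,120:420],None,fx=2.66,fy=2.66,interpolation=cv2.INTER_CUBIC))
a=cv2.imread('pics/scene0.png');cv2.imwrite('pics/scene0c.png',cv2.resize(a[130:310,180:420],None,fx=3.2,fy=3.2,interpolation=cv2.INTER_CUBIC))
```

```text
(no output)
```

View pics/top0c.png

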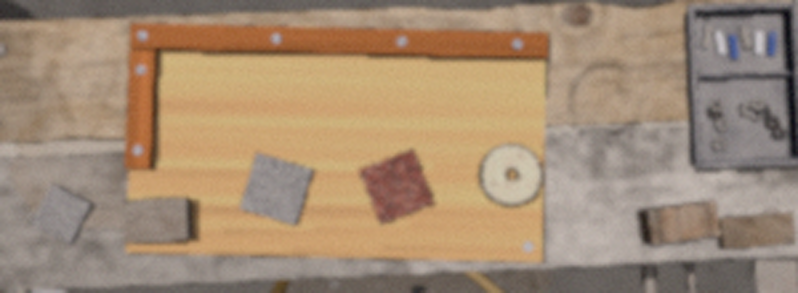

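View pics/scene0c.png

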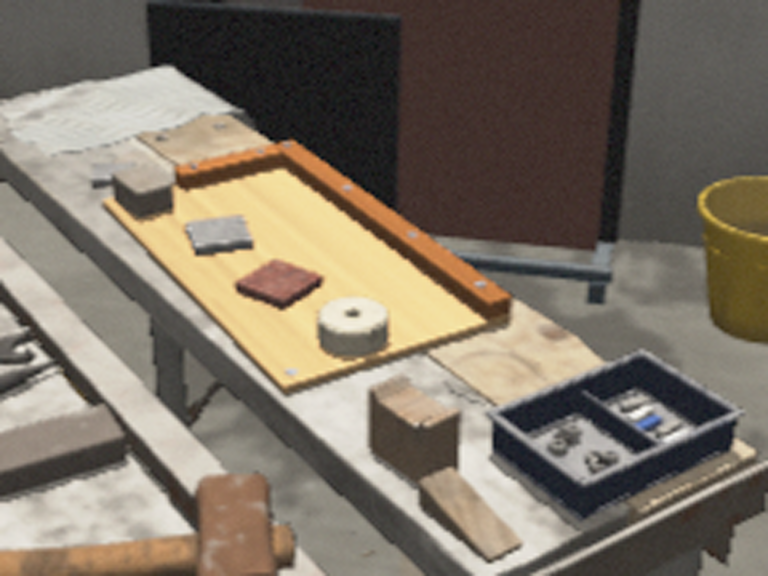

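View pics/top0.png

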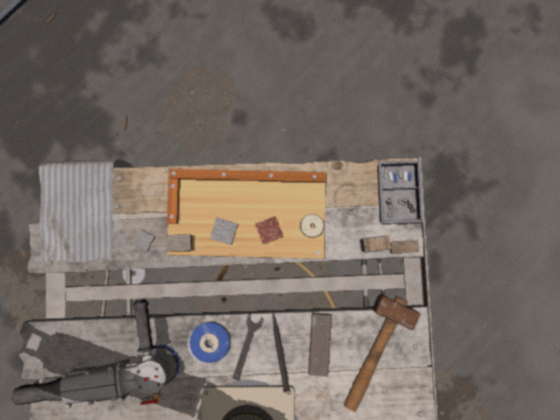

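The pictures show the board with the batten at the far side (top0 row ~176) and the end stop at the left (column ~172). The large grey tile is at about (224,231) and the red one at (269,230). A small grey look-alike lies off the board at (147,241). I'll get a closer view from the wrist camera before fixing the poses.

Run:
```python
from h import *
im=cv2.imread('pics/top0.png');P=arm.camera_params('top')
hsv=cv2.cvtColor(im,cv2.COLOR_BGR2HSV)
for n,lo,hi,z in(('batten',(5,150,90),(14,255,255),.027),('board',(14,80,120),(28,255,255),.009),('red',(0,60,40),(8,255,150),.019)):
    m=cv2.inRange(hsv,lo,hi);m[:155]=0;m[265:]=0;m[:,:160]=0;m[:,330:]=0
    c=max(cv2.findContours(m,0,2)[0],key=cv2.contourArea);r=cv2.minAreaRect(c);b=cv2.boxPoints(r)
    print(n,r,[np.round(onz('top',*p,z,P)[:2],4).tolist() for p in b])
s=arm.read_state();print(rot(s['tool_rot']))
W=arm.camera_params('wrist');print(W)
M=rot(s['tool_rot']);print('cam in tool',M.T@(np.array(W['origin'])-s['position']),M.T@rot(W['orientation']))
```

```text
batten ((246.5, 196.0), (52.0, 157.0), 90.0) [[0.6549, 0.2001], [0.6542, -0.198], [0.5224, -0.1966], [0.5232, 0.198]]
board ((246.22579956054688, 218.15237426757812), (156.81541442871094, 76.7905044555664), 1.3478872776031494) [[0.4408, 0.2036], [0.6371, 0.2021], [0.6268, -0.2011], [0.4306, -0.1944]]
red ((268.7241516113281, 229.8103485107422), (20.98357391357422, 20.42648696899414), 68.19859313964844) [[0.5183, -0.0211], [0.5374, -0.0691], [0.4881, -0.0887], [0.4691, -0.0408]]
[[-9.25760154e-01  3.78111275e-01  4.11089612e-05]
 [ 3.78111277e-01  9.25760147e-01  1.08412792e-04]
 [ 2.93506094e-06  1.15908005e-04 -9.99999993e-01]]
{'K': array([[306.64444342,   0.        , 282.31161545],
       [  0.        , 306.64444342, 211.93825872],
       [  0.        ,   0.        ,   1.        ]]), 'origin': array([0.15852476, 0.61006932, 0.38464213]), 'orientation': array([ 0.82014116, -0.12799283, -0.08638007,  0.55093084])}
cam in tool [ 0.08391633 -0.00029146 -0.18875525] [[ 9.05327073e-05  9.52311961e-01  3.05126075e-01]
 [ 9.99999849e-01  7.89797113e-05 -5.43205026e-04]
 [-5.41399412e-04  3.05126078e-01 -9.52311810e-01]]
```

Request:
carry_out --pt "-0.03 -0.0325 0 0 0.3" --pt "-0.03 -0.0325 0 0 0.3" --pt "-0.03 -0.0325 0 0 0.3" --pt "-0.03 -0.0325 0 0 0.3" --pt "-0.03 -0.0325 0 0 0.3" --pt "-0.03 -0.0325 0 0 0.3" --pt "-0.03 -0.0325 0 0 0.3" --pt "-0.03 -0.0325 0 0 0.3" --pt "-0.03 -0.0325 0 0 0.3" --pt "-0.03 -0.0325 0 0 0.3" --pt "-0.03 -0.0325 0 0 0.3" --pt "-0.03 -0.0325 0 0 0.3" --pt "-0.03 -0.0325 0 0 0.3" --pt "-0.027 -0.0325 0 0 0.3" --pt "0 0 0 -0.13 0.3" --pt "0 0 0 -0.13 0.3" --pt "0 0 0 -0.128 0.3" --pt "0 0 0 0 0.3" --pt "0 0 0 0 0.3"

```text
clock: 3.18
position: [0.4503, -0.0003, 0.1959]
tool_rot: [0.0, 0.001, 1.0, 0.0]
force: [0.4, 0.6, 0.1]
opening: 0.0261
```

Run:
```python
from h import *
W=arm.camera_params('wrist')
im,d=snap('wrist','w1');np.savez('w1.npz',im=im,d=d,**W)
s=arm.read_state();print(s['clock'],s['position'],s['joint_positions'],s['opening'],s['force']);print(rot(s['tool_rot']).round(3))
for l in('board','sample_tile_1','wood_block','felt_wheel'):
    for r in arm.outline_of('wrist',l):
        c=max(cv2.findContours(r['pixels'].astype(np.uint8),0,2)[0],key=cv2.contourArea)
        b=cv2.boxPoints(cv2.minAreaRect(c))
        z={'board':.009,'sample_tile_1':.019,'wood_block':.039,'felt_wheel':.034}[l]
        print(l,round(r['p'],2),np.round(r['bbox']),[np.round(onz('wrist',*p,z,W)[:2],3).tolist() for p in b])
```

```text
3.225 [ 4.50326175e-01 -2.59814859e-04  1.95888474e-01] [-0.64493287 -0.09467043  0.51913715  1.92021489  0.04849843  1.30376712
  1.4282015 ] 0.026174517913071738 [-0.71566761 -0.16920853 -0.53700833]
[[-1.     0.002  0.   ]
 [ 0.002  1.     0.   ]
 [-0.     0.    -1.   ]]
board 0.63 [288. 248. 316. 164.] [[0.604, -0.223], [0.429, -0.192], [0.438, 0.204], [0.615, 0.229]]
sample_tile_1 0.81 [242. 224.  54.  52.] [[0.486, -0.09], [0.464, -0.036], [0.519, -0.016], [0.544, -0.072]]
sample_tile_1 0.63 [332. 226.  59.  50.] [[0.52, 0.024], [0.461, 0.041], [0.48, 0.097], [0.54, 0.082]]
wood_block 0.67 [425. 205.  65.  38.] [[0.445, 0.128], [0.445, 0.197], [0.492, 0.205], [0.491, 0.133]]
felt_wheel 0.69 [154. 238.  51.  49.] [[0.509, -0.199], [0.465, -0.15], [0.509, -0.114], [0.557, -0.163]]
```

View pics/w1.png

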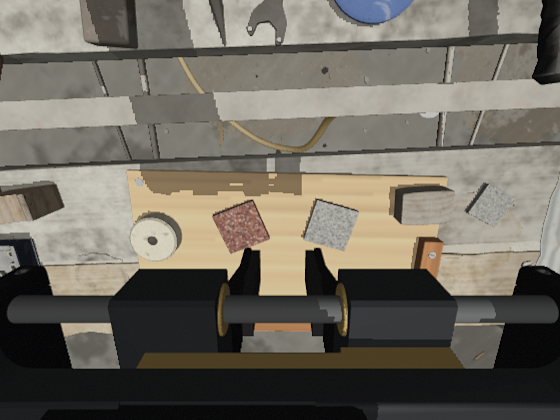

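Run:
```python
from h import *
im=cv2.imread('pics/top0.png');P=arm.camera_params('top')
lab=cv2.cvtColor(im,cv2.COLOR_BGR2LAB).astype(float)
hue=cv2.cvtColor(im,cv2.COLOR_BGR2HSV)[...,0].astype(float)
g=cv2.GaussianBlur(im[...,1].astype(float),(0,0),.8)
def fit(pts,name,z):
    w=np.array([onz('top',u,v,z,P)[:2] for u,v in pts])
    vx,vy,x0,y0=cv2.fitLine(w.astype(np.float32),cv2.DIST_HUBER,0,.01,.01).ravel()
    n=np.array([-vy,vx]);print(name,'dir',round(np.degrees(np.arctan2(vy,vx)),2),'pt',x0,y0,'rms',np.std((w-[x0,y0])@n))
# batten inner: along columns, gradient orange(dark G)->yellow(bright)
def sub(a): # position of steepest rise
    d=np.diff(a);i=d.argmax();
    if 0<i<len(d)-1:
        den=d[i-1]-2*d[i]+d[i+1];return i+.5+(.5*(d[i-1]-d[i+1])/den if den else 0)
    return i+.5
fit([(u,172+sub(g[172:195,u])) for u in range(185,320)],'batten',.009)
fit([(168+sub(g[v,168:190]),v) for v in range(186,220)],'stop',.009)
# print one profile
print(im[170:190,250].tolist())
fit([(u,245+sub(-g[245:265,u])) for u in range(200,300)],'front',.009)
fit([(315+sub(-g[v,315:335]),v) for v in range(190,250) if not 210<v<245],'right',.009)
# wrist
z=np.load('w1.npz');wim=z['im'];W={k:z[k] for k in('K','origin','orientation')}
hsv=cv2.cvtColor(wim,cv2.COLOR_RGB2HSV)
for l in arm.outline_of('wrist','sample_tile_1'):
    pass
def tile(m,name):
    c=max(cv2.findContours(m,0,cv2.CHAIN_APPROX_NONE)[0],key=cv2.contourArea)[:,0]
    w=np.array([onz('wrist',*p,.019,W)[:2] for p in c.astype(float)],np.float32)
    r=cv2.minAreaRect(w);print(name,np.round(r[0],4),np.round(r[1],4),r[2])
for l in arm.outline_of('wrist','sample_tile_1'): tile(l['pixels'].astype(np.uint8),'net %.2f'%l['p'])
yel=cv2.inRange(hsv,(14,90,100),(28,255,255))
for a,b in((205,275),(295,365)):
    m=np.zeros_like(yel);m[193:256,a:b]=255-yel[193:256,a:b];m=cv2.morphologyEx(m,cv2.MORPH_OPEN,np.ones((3,3)));tile(m,'col')
    cv2.imwrite(f'pics/m{a}.png',m)
```

```text
batten dir 88.55 pt 0.6284959 -0.011984038 rms 0.0006656751112231301
stop dir 0.11 pt 0.5701071 0.17432113 rms 0.00048698434371257477
[[94, 123, 160], [70, 108, 163], [54, 99, 165], [55, 101, 166], [58, 106, 169], [53, 98, 164], [54, 96, 157], [49, 92, 154], [51, 93, 154], [47, 85, 141], [70, 101, 140], [104, 149, 183], [117, 167, 203], [119, 170, 202], [124, 176, 205], [122, 172, 204], [117, 170, 200], [122, 171, 206], [120, 171, 201], [122, 174, 203]]
front dir -88.72 pt 0.4189912 -0.0036977527 rms 0.009550735727974985
right dir -2.9 pt 0.5620671 -0.19865131 rms 0.008490469426716949
net 0.81 [ 0.5023 -0.0526] [0.0587 0.0585] 21.79640769958496
net 0.63 [0.5003 0.0607] [0.0589 0.0595] 73.08538055419922
col [ 0.5008 -0.0564] [0.0911 0.0837] 89.83587646484375
col [0.5012 0.0608] [0.0916 0.0837] 89.84718322753906
```

Request:
carry_out --pt "0.005 0.031 0 0.0225 0.3" --pt "0.005 0.031 0 0 0.3" --pt "0 0 0.04 0 0.3" --pt "0 0 0.04 0 0.3" --pt "0 0 0.04 0 0.3" --pt "0 0 0.03 0 0.3" --pt "0 0 0.02 0 0.3" --pt "0 0 0.0125 0 0.3" --pt "0 0 0 0 0.3"

```text
clock: 4.65
position: [0.4406, 0.0617, 0.0129]
tool_rot: [-0.001, 0.011, 1.0, -0.0]
force: [0.1, 0.6, 0.7]
opening: 0.0263
```

Run:
```python
from h import *
s=arm.read_state();print(s['position'],s['force'],s['opening']);print(rot(s['tool_rot']).round(3))
snap('wrist','w2')
im,_=snap('scene','s2');cv2.imwrite('pics/s2c.png',cv2.resize(im[150:290,180:350,::-1],None,fx=4,fy=4,interpolation=cv2.INTER_CUBIC))
```

```text
[0.44062887 0.06166598 0.01293796] [0.08557948 0.64731189 0.66481533] 0.026336732370062135
[[-1.     0.022 -0.001]
 [ 0.022  1.    -0.001]
 [ 0.001 -0.001 -1.   ]]
```

View pics/w2.png

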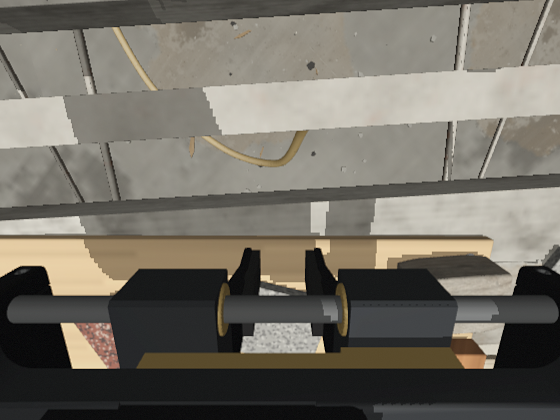

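View pics/s2c.png

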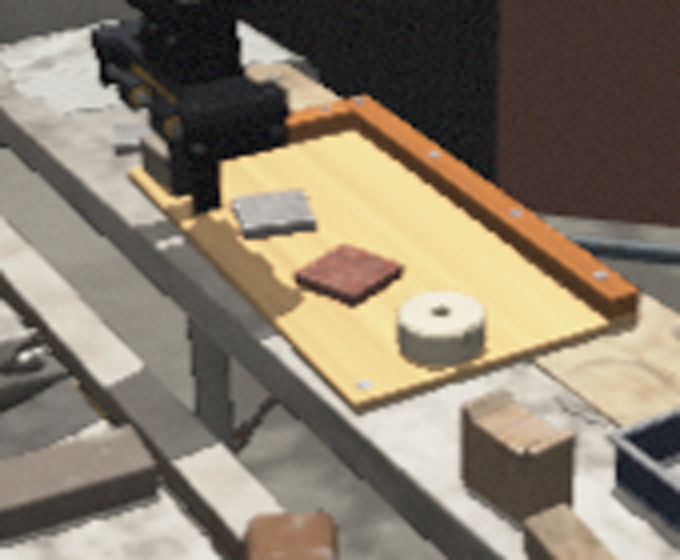

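The fingers are lowered just behind the grey tile (the scene crop shows the fingertip at (205,195) and the tile at (273,212)). Next I'll push it towards the batten.

Request:
carry_out --pt "-0.01 0 0 0 0.3" --pt "-0.01 0 0 0 0.3" --pt "-0.01 0 0 0 0.3" --pt "-0.01 0 0 0 0.3" --pt "-0.01 0 0 0 0.3" --pt "-0.01 0 0 0 0.3" --pt "-0.01 0 0 0 0.3" --pt "-0.01 0 0 0 0.3" --pt "-0.01 0 0 0 0.3" --pt "-0.01 0 0 0 0.3" --pt "-0.01 0 0 0 0.3" --pt "0 0 0 0 0.3"

```text
clock: 6.25
position: [0.5516, 0.0593, 0.0133]
tool_rot: [0.0, 0.011, 1.0, -0.0]
force: [0.4, 0.1, -0.4]
opening: 0.026
```

Run:
```python
from h import *
im,_=snap('scene','s3');cv2.imwrite('pics/s3c.png',cv2.resize(im[150:290,180:350,::-1],None,fx=4,fy=4,interpolation=cv2.INTER_CUBIC))
im,_=snap('top','t3');cv2.imwrite('pics/t3c.png',cv2.resize(im[160:270,120:340,::-1],None,fx=3.5,fy=3.5,interpolation=cv2.INTER_CUBIC))
```

```text
(no output)
```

View pics/s3c.png

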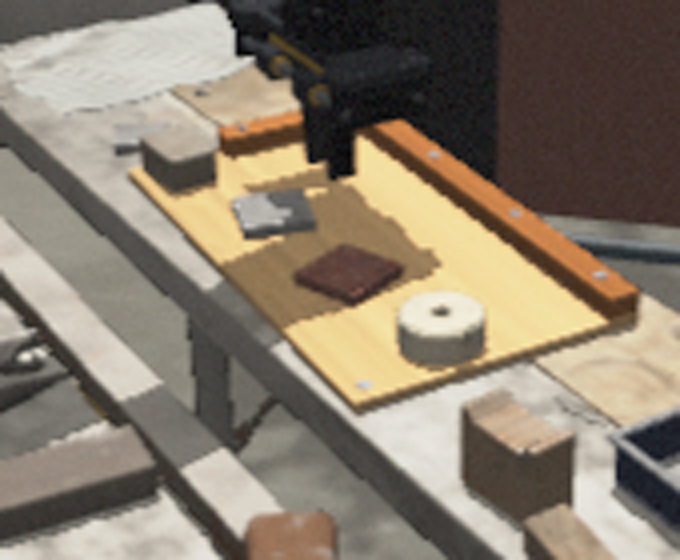

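View pics/t3c.png

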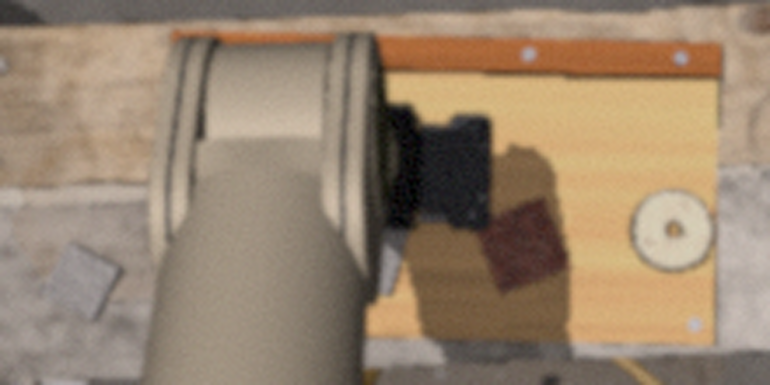

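The grey tile did not move; it is still at (273,212) in the scene crop, so the fingers passed over it. I'll measure the actual heights with the depth images.

Run:
```python
from h import *
P=arm.camera_params('scene')
im,d=arm.get_image('scene')
def p3(u,v):
    o,r=ray('scene',u,v,P); return o+r*d[v,u]
# board, tile tops
for n,(u,v) in dict(red=(267,218),grey=(249,205),grey2=(243,203),board=(300,212),block=(224,187),felt=(296,229)).items(): print(n,p3(u,v).round(4),d[v,u])
# fingers: dark pixels near (265,190)
for v in range(180,200):
    print(v,[(im[v,u].sum(),*p3(u,v).round(3)) for u in (256,260,263,266)] )
s=arm.read_state();print(s['position'])
```

```text
red [ 0.501  -0.0603  0.0194] 1.1749235
grey [0.4954 0.0416 0.018 ] 1.2507521
grey2 [0.4847 0.0603 0.0196] 1.2595618
board [ 0.6064 -0.0683  0.0119] 1.2189685
block [0.4665 0.1568 0.04  ] 1.3154364
felt [ 0.5215 -0.1805  0.0367] 1.0841789
180 [(np.uint64(67), np.float64(0.541), np.float64(0.079), np.float64(0.075)), (np.uint64(82), np.float64(0.552), np.float64(0.072), np.float64(0.075)), (np.uint64(86), np.float64(0.511), np.float64(-0.026), np.float64(0.121)), (np.uint64(78), np.float64(0.521), np.float64(-0.025), np.float64(0.118))]
181 [(np.uint64(59), np.float64(0.541), np.float64(0.079), np.float64(0.072)), (np.uint64(77), np.float64(0.552), np.float64(0.073), np.float64(0.071)), (np.uint64(61), np.float64(0.514), np.float64(-0.021), np.float64(0.115)), (np.uint64(66), np.float64(0.52), np.float64(-0.027), np.float64(0.116))]
182 [(np.uint64(84), np.float64(0.54), np.float64(0.077), np.float64(0.069)), (np.uint64(68), np.float64(0.552), np.float64(0.073), np.float64(0.068)), (np.uint64(40), np.float64(0.512), np.float64(-0.024), np.float64(0.114)), (np.uint64(49), np.float64(0.
[... 4495 characters left out ...]
 np.float64(0.573), np.float64(0.077), np.float64(0.009))]
198 [(np.uint64(492), np.float64(0.534), np.float64(0.069), np.float64(0.02)), (np.uint64(456), np.float64(0.553), np.float64(0.081), np.float64(0.009)), (np.uint64(367), np.float64(0.561), np.float64(0.075), np.float64(0.01)), (np.uint64(366), np.float64(0.568), np.float64(0.068), np.float64(0.011))]
199 [(np.uint64(350), np.float64(0.531), np.float64(0.065), np.float64(0.018)), (np.uint64(356), np.float64(0.549), np.float64(0.073), np.float64(0.011)), (np.uint64(358), np.float64(0.555), np.float64(0.065), np.float64(0.012)), (np.uint64(378), np.float64(0.566), np.float64(0.064), np.float64(0.01))]
[0.5506397  0.05935589 0.01322108]
```

Run:
```python
from h import *
im=cv2.imread('pics/s3.png')
cv2.imwrite('pics/s3d.png',cv2.resize(im[160:225,225:300],None,fx=9,fy=9,interpolation=cv2.INTER_NEAREST))
im=cv2.imread('pics/scene0.png')
cv2.imwrite('pics/s0d.png',cv2.resize(im[160:225,225:300],None,fx=9,fy=9,interpolation=cv2.INTER_NEAREST))
```

```text
(no output)
```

View pics/s3d.png

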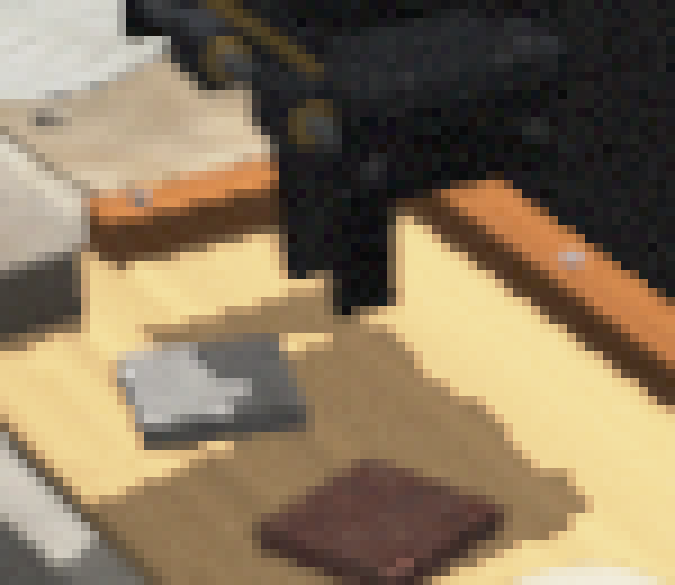

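View pics/s0d.png

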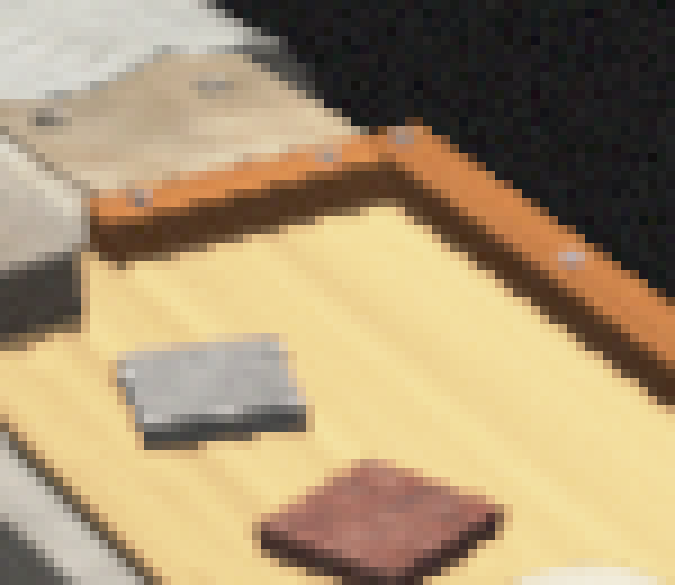

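Run:
```python
from h import *
z=np.load('w1.npz');W={k:z[k] for k in('K','origin','orientation')};d=z['d']
for n,(u,v) in dict(red=(242,226),grey=(331,225),board=(285,210),block=(425,200),tip1=(251,256),tip2=(314,256),tab=(480,235)).items():
    o,r=ray('wrist',u,v,W);print(n,(o+r*d[v,u]).round(4),d[v,u])
print(W['origin'])
P=arm.camera_params('scene');im,d=arm.get_image('scene')
m=np.load('w1.npz')
# lowest z of gripper points
vv,uu=np.mgrid[165:200,235:300]
pts=[]
for v,u in zip(vv.ravel(),uu.ravel()):
    if im[v,u].sum()<120:
        o,r=ray('scene',u,v,P);p=o+r*d[v,u];pts.append(p)
pts=np.array(pts);q=pts[(abs(pts[:,0]-.55)<.03)&(abs(pts[:,1]-.06)<.05)]
print(q[:,2].min(),np.percentile(q[:,2],[1,5]))
```

```text
red [ 0.5028 -0.052   0.0173] 0.3915441
grey [0.5013 0.0613 0.0185] 0.3898987
board [0.4842 0.0029 0.0089] 0.39383808
block [0.463  0.1666 0.0386] 0.35907483
tip1 [ 0.4407 -0.0178  0.2315] 0.1685814
tip2 [0.4407 0.0168 0.2317] 0.16834967
tab [0.5227 0.2658 0.0009] 0.41327468
[ 0.3662085  -0.00055679  0.38464068]
0.04414449762356243 [0.04418279 0.04611987]
```

The depth readings agree: the real fingertips are about 30 mm above the reported TCP (tip at z ≈ 0.044 m where the state says 0.013). I'll go back behind the tile and lower by that much more, in steps with checks.

Request:
carry_out --pt "0.037 0 0 0 0.3" --pt "0.037 0 0 0 0.3" --pt "0.036 0 0 0 0.3" --pt "0 0 0.01 0 0.3" --pt "0 0 0.008 0 0.3" --pt "0 0 0.005 0 0.3" --pt "0 0 0 0 0.3"

```text
clock: 7.32
position: [0.4411, 0.0615, -0.0102]
tool_rot: [-0.0, 0.011, 1.0, -0.0]
force: [1.0, 0.0, 0.3]
opening: 0.0261
```

```bash
cat >> h.py <<'E'
def tipz():
    s=arm.read_state();p=s['position']
    P=arm.camera_params('scene');im,d=arm.get_image('scene')
    K=np.array(P['K']);vv,uu=np.mgrid[0:420,0:560]
    R_=rot(P['orientation']);r=np.stack([(uu-K[0,2])/K[0,0],-(vv-K[1,2])/K[1,1],-np.ones_like(uu,float)],-1)
    X=np.array(P['origin'])+(r@R_.T)*d[...,None]
    m=(im.sum(-1)<130)&(abs(X[...,0]-p[0])<.025)&(abs(X[...,1]-p[1])<.045)&(X[...,2]<.12)&(X[...,2]>.0)
    print('pos',p.round(4),'F',s['force'].round(1),'clk',s['clock'],'tip z pct',np.percentile(X[m][:,2],[0,1,3,10]).round(4) if m.sum() else None,m.sum())
    return im
E
python3 - <<'E'
from h import *
im=tipz();cv2.imwrite('pics/s4c.png',cv2.resize(im[160:225,210:285,::-1],None,fx=8,fy=8,interpolation=cv2.INTER_NEAREST))
E
```

```text
pos [ 0.4411  0.0615 -0.0102] F [1.  0.  0.3] clk 7.325 tip z pct [0.0171 0.0185 0.0202 0.0227] 128
```

View pics/s4c.png

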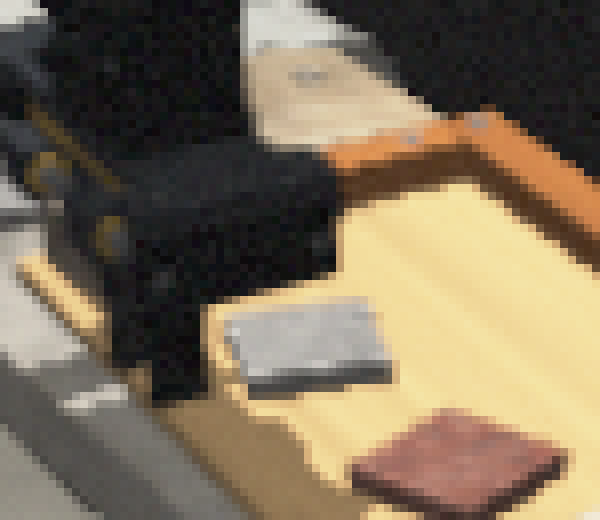

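Request:
carry_out --pt "0 0 0.004 0 0.3" --pt "0 0 0.002 0 0.3" --pt "-0.01 0 0 0 0.3" --pt "-0.01 0 0 0 0.3" --pt "-0.01 0 0 0 0.3" --pt "-0.01 0 0 0 0.3" --pt "-0.01 0 0 0 0.3" --pt "0 0 0 0 0.3"

```text
clock: 8.38
position: [0.4919, 0.0607, -0.0156]
tool_rot: [0.0, 0.011, 1.0, -0.0]
force: [0.2, 0.0, 0.3]
opening: 0.026
```

Run:
```python
from h import *
im=tipz();cv2.imwrite('pics/s5c.png',cv2.resize(im[160:225,210:285,::-1],None,fx=8,fy=8,interpolation=cv2.INTER_NEAREST))
```

```text
pos [ 0.4919  0.0607 -0.0156] F [0.2 0.  0.3] clk 8.375 tip z pct [0.0105 0.0131 0.015  0.0178] 147
```

View pics/s5c.png

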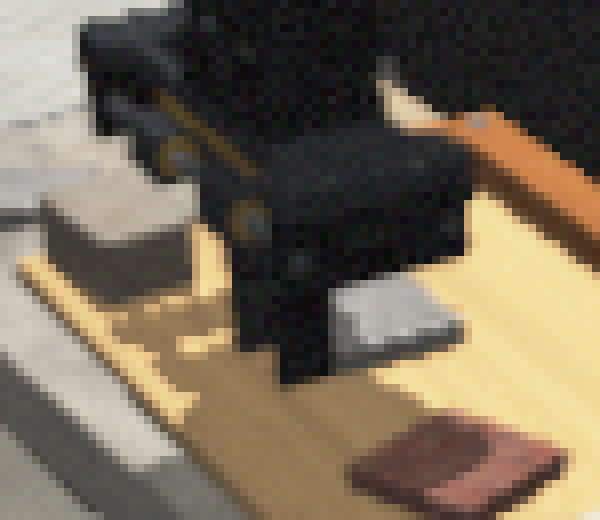

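The grey tile is now pushed and has squared up against both fingers. Continuing to the batten.

Request:
carry_out --pt "-0.01 0 0 0 0.3" --pt "-0.01 0 0 0 0.3" --pt "-0.01 0 0 0 0.3" --pt "-0.01 0 0 0 0.3" --pt "-0.01 0 0 0 0.3" --pt "-0.01 0 0 0 0.3" --pt "-0.005 0 0 0 0.3" --pt "-0.004 0 0 0 0.3" --pt "0 0 0 0 0.3"

```text
clock: 9.55
position: [0.5603, 0.0591, -0.0156]
tool_rot: [0.0, 0.011, 1.0, 0.0]
force: [0.5, -0.1, -0.4]
opening: 0.0262
```

Request:
carry_out --pt "-0.002 0 0 0 0.3" --pt "-0.002 0 0 0 0.3" --pt "0 0 0 0 0.3"

```text
clock: 9.93
position: [0.5642, 0.0591, -0.0156]
tool_rot: [0.0, 0.011, 1.0, 0.0]
force: [-0.7, 0.1, -0.1]
opening: 0.0261
```

Request:
carry_out --pt "-0.001 0 0 0 0.3" --pt "-0.001 0 0 0 0.3" --pt "0 0 0 0 0.3"

```text
clock: 10.3
position: [0.5655, 0.0591, -0.0157]
tool_rot: [-0.0, 0.011, 1.0, 0.0]
force: [-4.0, 0.3, 2.0]
opening: 0.0267
```

Contact with the batten at about 4 N. Now I'll back off, lift over and do the same with the red tile.

Request:
carry_out --pt "0.01 0 0 0 0.3" --pt "0.02 0 0 0 0.3" --pt "0 0 -0.03 0 0.3" --pt "0 0 -0.03 0 0.3" --pt "0.032 -0.038 0 0 0.3" --pt "0.032 -0.038 0 0 0.3" --pt "0.032 -0.037 0 0 0.3" --pt "0 0 0.03 0 0.3" --pt "0 0 0.02 0 0.3" --pt "0 0 0.01 0 0.3" --pt "0 0 0 0 0.3"

```text
clock: 11.68
position: [0.4372, -0.0511, -0.0159]
tool_rot: [-0.0, 0.011, 1.0, -0.0]
force: [-0.1, -0.6, 0.4]
opening: 0.026
```

Run:
```python
from h import *
im=tipz();cv2.imwrite('pics/s6c.png',cv2.resize(im[160:235,210:300,::-1],None,fx=8,fy=8,interpolation=cv2.INTER_NEAREST))
```

```text
pos [ 0.4372 -0.0511 -0.0159] F [-0.1 -0.6  0.4] clk 11.675 tip z pct [0.009  0.0137 0.0153 0.0181] 158
```

View pics/s6c.png

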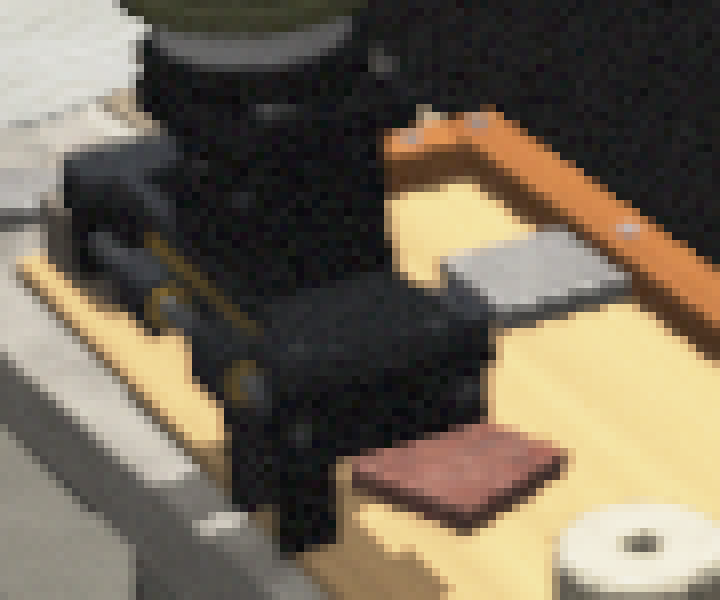

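The grey tile lies flush at the batten (540,270 in the crop). The fingers are behind the red tile, so I'll push it.

Request:
carry_out --pt "-0.01 0 0 0 0.3" --pt "-0.01 0 0 0 0.3" --pt "-0.01 0 0 0 0.3" --pt "-0.01 0 0 0 0.3" --pt "-0.01 0 0 0 0.3" --pt "-0.01 0 0 0 0.3" --pt "-0.01 0 0 0 0.3" --pt "-0.01 0 0 0 0.3" --pt "-0.01 0 0 0 0.3" --pt "-0.01 0 0 0 0.3" --pt "-0.01 0 0 0 0.3" --pt "-0.006 0 0 0 0.3" --pt "-0.004 0 0 0 0.3" --pt "-0.002 0 0 0 0.3" --pt "-0.001 0 0 0 0.3" --pt "0 0 0 0 0.3"

```text
clock: 13.72
position: [0.5605, -0.0539, -0.0157]
tool_rot: [0.0, 0.011, 1.0, 0.0]
force: [-0.9, 0.1, -0.6]
opening: 0.0261
```

Request:
carry_out --pt "-0.001 0 0 0 0.3" --pt "-0.001 0 0 0 0.3" --pt "-0.001 0 0 0 0.3" --pt "0 0 0 0 0.3"

```text
clock: 14.22
position: [0.5621, -0.0538, -0.0158]
tool_rot: [-0.001, 0.011, 1.0, 0.0]
force: [-7.8, 1.8, 6.3]
opening: 0.026
```

Request:
carry_out --pt "0.01 0 0 0 0.3" --pt "0.02 0 0 0 0.3" --pt "0 0 -0.04 0 0.15" --pt "0 0 -0.04 0 0.15" --pt "-0.033 -0.025 0 0 0.15" --pt "-0.034 -0.026 0 0 0.15" --pt "0 0 0 -0.175 0.15" --pt "0 0 0 -0.175 0.15" --pt "0 0 0 -0.175 0.15" --pt "0 0 0 -0.175 0.15" --pt "0 0 0 -0.175 0.15" --pt "0 0 0 -0.175 0.15" --pt "0 0 0 -0.175 0.15" --pt "0 0 0 -0.175 0.15" --pt "0 0 0 -0.171 0.15" --pt "0 0 0 0 0.15"

```text
clock: 16.23
position: [0.5809, -0.1018, 0.0349]
tool_rot: [-0.03, -0.569, 0.821, 0.019]
force: [-0.9, -0.3, 0.4]
opening: 0.0131
```

Run:
```python
from h import *
s=arm.read_state();print(s['joint_positions'].round(2),s['opening']);print(rot(s['tool_rot']).round(3))
im=tipz();cv2.imwrite('pics/s7c.png',cv2.resize(im[150:250,200:330,::-1],None,fx=6,fy=6,interpolation=cv2.INTER_NEAREST))
im,_=snap('top','t7');cv2.imwrite('pics/t7c.png',cv2.resize(im[160:270,120:340,::-1],None,fx=3.5,fy=3.5,interpolation=cv2.INTER_CUBIC))
snap('wrist','w7')
```

```text
[ 0.65  0.56 -0.74  1.63  0.4   1.18  2.6 ] 0.013129392325116137
[[-0.35  -0.934 -0.071]
 [-0.936  0.351 -0.002]
 [ 0.027  0.066 -0.997]]
pos [ 0.5809 -0.1018  0.0349] F [-0.9 -0.3  0.4] clk 16.225 tip z pct [0.0614 0.0644 0.0666 0.072 ] 189
```

View pics/s7c.png

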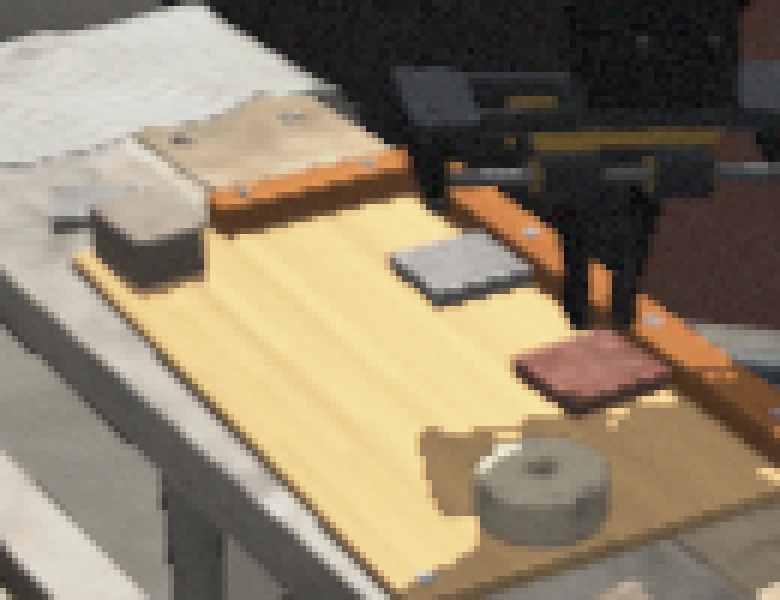

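View pics/w7.png

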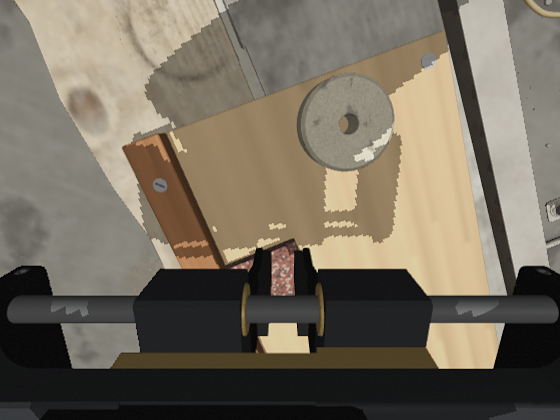

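View pics/t7c.png

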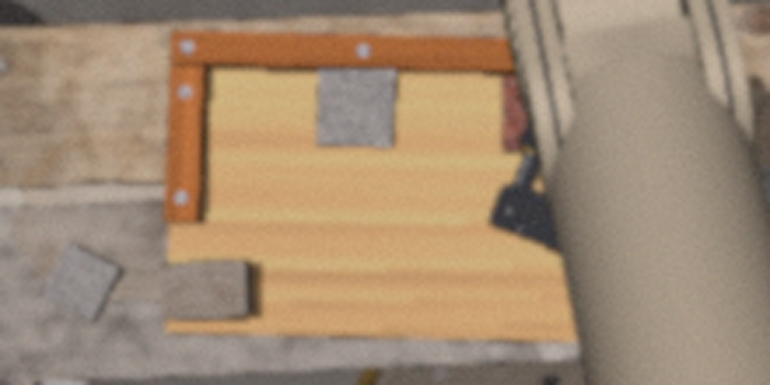

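The turn in this sense ran joint 7 into its 2.6 limit. I'll turn the other way instead.

Request:
carry_out --pt "0 0 0 0.175 0.15" --pt "0 0 0 0.175 0.15" --pt "0 0 0 0.175 0.15" --pt "0 0 0 0.175 0.15"

```text
clock: 16.88
position: [0.5816, -0.1018, 0.0358]
tool_rot: [-0.035, -0.251, 0.967, 0.005]
force: [0.1, -0.3, 0.2]
opening: 0.013
```

Run:
```python
from h import *
s=arm.read_state();print(s['joint_positions'].round(2),s['position']);print(rot(s['tool_rot']).round(3))
```

```text
[ 0.55  0.52 -0.59  1.63  0.32  1.16  1.94] [ 0.58160137 -0.10178309  0.03576488]
[[-0.872 -0.485 -0.07 ]
 [-0.486  0.874 -0.008]
 [ 0.066  0.027 -0.997]]
```

Request:
carry_out --pt "0 0 0 0.175 0.15" --pt "0 0 0 0.175 0.15" --pt "0 0 0 0.175 0.15" --pt "0 0 0 0.175 0.15" --pt "0 0 0 0.175 0.15" --pt "0 0 0 0.175 0.15" --pt "0 0 0 0.175 0.15" --pt "0 0 0 0.175 0.15" --pt "0 0 0 0.175 0.15" --pt "0 0 0 0.175 0.15" --pt "0 0 0 0.175 0.15" --pt "0 0 0 0.175 0.15" --pt "0 0 0 0 0.15"

```text
clock: 18.5
position: [0.582, -0.1016, 0.0364]
tool_rot: [-0.022, 0.712, 0.702, -0.027]
force: [-0.0, -0.2, -0.4]
opening: 0.0133
```

Run:
```python
from h import *
s=arm.read_state();print(s['joint_positions'].round(2),s['position']);M=rot(s['tool_rot']);print(M.round(3))
im=tipz();cv2.imwrite('pics/s8c.png',cv2.resize(im[150:250,200:330,::-1],None,fx=6,fy=6,interpolation=cv2.INTER_NEAREST))
W=arm.camera_params('wrist');im,d=snap('wrist','w8');np.savez('w8.npz',im=im,d=d,**W)
for l in('sample_tile_1',):
    for r in arm.outline_of('wrist',l):
        c=max(cv2.findContours(r['pixels'].astype(np.uint8),0,2)[0],key=cv2.contourArea)[:,0]
        w=np.array([onz('wrist',*p,.019,W)[:2] for p in c.astype(float)],np.float32)
        q=cv2.minAreaRect(w);print(l,round(r['p'],2),np.round(r['bbox']),np.round(q[0],4),np.round(q[1],4),q[2])
```

```text
[ 0.26  0.46 -0.22  1.65  0.12  1.12 -0.01] [ 0.5819507  -0.10155098  0.03637808]
[[ 0.014  0.998 -0.069]
 [ 1.    -0.014 -0.008]
 [-0.009 -0.069 -0.998]]
pos [ 0.582  -0.1016  0.0364] F [-0.  -0.2 -0.4] clk 18.5 tip z pct [0.0622 0.0659 0.0678 0.0721] 246
sample_tile_1 0.82 [324.   8.  99.  16.] [0.6045 0.0402] [0.0075 0.0556] 88.17552947998047
sample_tile_1 0.74 [311. 189.  83.  85.] [ 0.6011 -0.0666] [0.0563 0.0576] 1.1251273155212402
```

View pics/s8c.png

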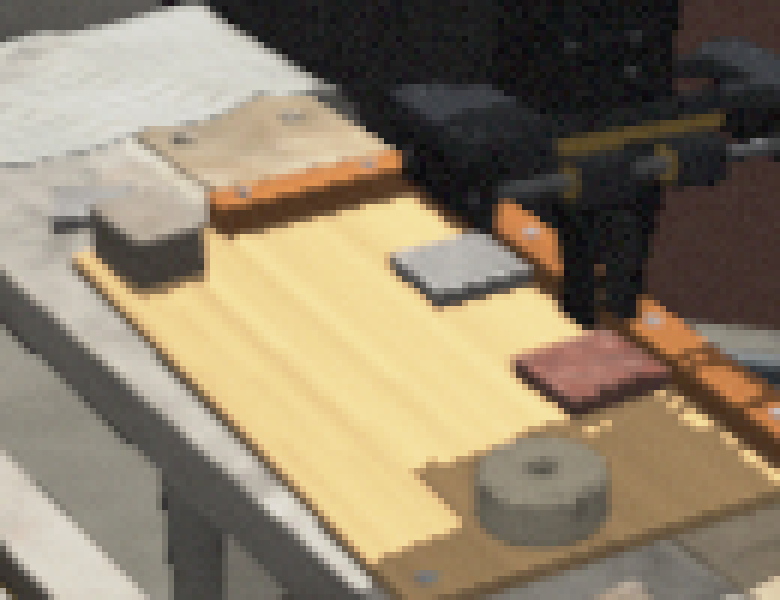

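View pics/w8.png

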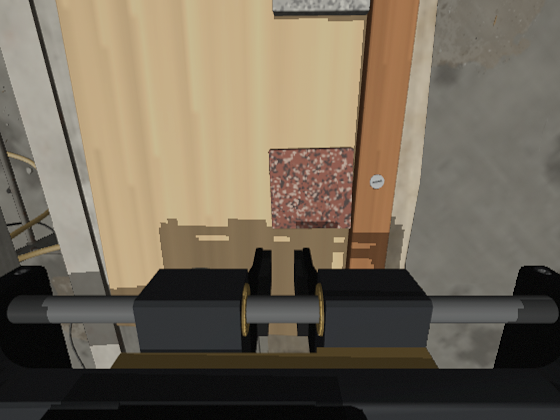

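The wrist view shows the red tile flush at the batten (311,189) and the grey edge at (320,12). The red near edge is at y ≈ -0.095. I'll shift back first, then lower behind it.

Request:
carry_out --pt "-0.009 0.008 0 0 0.15" --pt "-0.0095 0.0085 0 0 0.15" --pt "0 0 0.02 0 0.15" --pt "0 0 0.015 0 0.15" --pt "0 0 0.01 0 0.15" --pt "0 0 0 0 0.15"

```text
clock: 19.4
position: [0.5932, -0.1204, -0.0119]
tool_rot: [-0.024, 0.712, 0.701, -0.028]
force: [-0.6, 0.0, 0.3]
opening: 0.0131
```

Run:
```python
from h import *
im=tipz();cv2.imwrite('pics/s9c.png',cv2.resize(im[170:250,240:340,::-1],None,fx=7,fy=7,interpolation=cv2.INTER_NEAREST))
snap('wrist','w9')
```

```text
pos [ 0.5932 -0.1204 -0.0119] F [-0.6  0.   0.3] clk 19.4 tip z pct [0.014  0.0175 0.0196 0.027 ] 342
```

View pics/s9c.png

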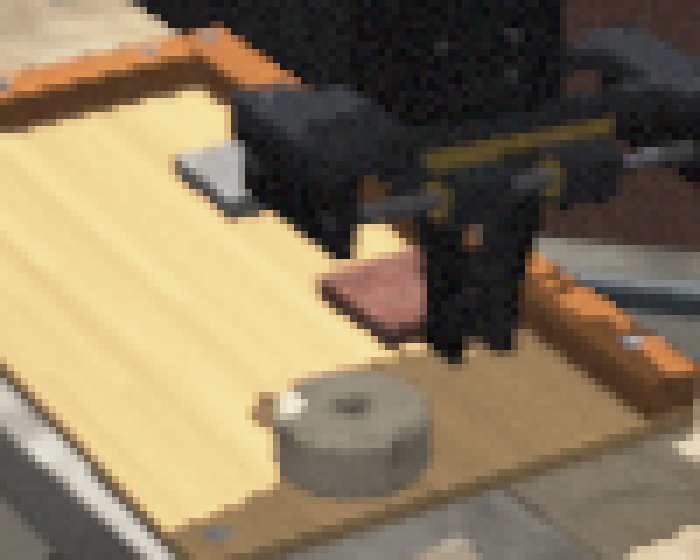

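View pics/w9.png

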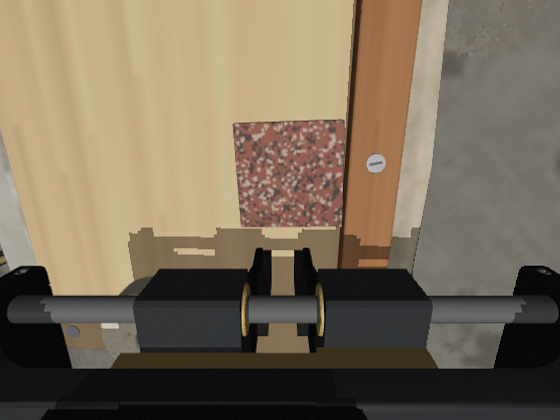

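Request:
carry_out --pt "0 0 0.003 0.0105 0.15" --pt "0.006 0 0 0 0.15" --pt "0.01 0 -0.0001 0 0.15" --pt "0.01 0 -0.0001 0 0.15" --pt "0.01 0 -0.0001 0 0.15" --pt "0.01 0 -0.0001 0 0.15" --pt "0.01 0 -0.0001 0 0.15" --pt "0.01 0 -0.0001 0 0.15" --pt "0.01 0 -0.0001 0 0.15" --pt "0 0 0 0 0.15"

```text
clock: 20.75
position: [0.5961, -0.0431, -0.0136]
tool_rot: [-0.023, 0.715, 0.698, -0.027]
force: [-0.0, 0.3, -0.4]
opening: 0.013
```

```bash
cat >> h.py <<'E'
def tiles(f):
    W=arm.camera_params('wrist');im,d=snap('wrist',f)
    for r in arm.outline_of('wrist','sample_tile_1'):
        c=max(cv2.findContours(r['pixels'].astype(np.uint8),0,2)[0],key=cv2.contourArea)[:,0]
        w=np.array([onz('wrist',*p,.019,W)[:2] for p in c.astype(float)],np.float32)
        q=cv2.minAreaRect(w);print(round(r['p'],2),np.round(r['bbox']),np.round(q[0],4),np.round(q[1],4),round(q[2],1))
E
python3 - <<'E'
from h import *
tipz();print(rot(arm.read_state()['tool_rot']).round(3))
tiles('w10')
E
```

```text
pos [ 0.5961 -0.0431 -0.0136] F [-0.   0.3 -0.4] clk 20.75 tip z pct [0.0147 0.0159 0.018  0.0253] 303
[[ 0.024  0.997 -0.071]
 [ 1.    -0.025 -0.005]
 [-0.007 -0.071 -0.997]]
0.84 [292.  58. 127. 116.] [0.6051 0.0635] [0.0487 0.0556] 88.6
```

View pics/w10.png

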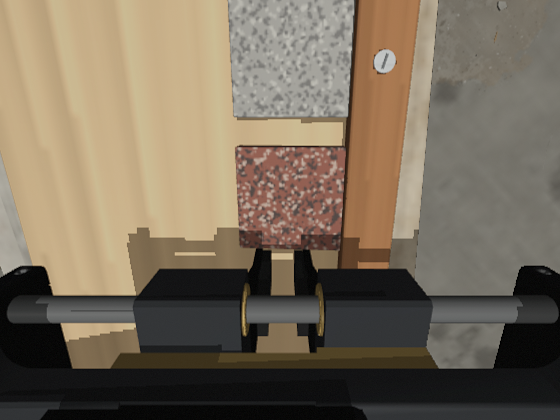

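The red tile is moving flush along the batten at (290,195), and the gap to the grey tile (rows 118-146) is closing.

Request:
carry_out --pt "0.006 0 0.001 0 0.15" --pt "0.006 0 0.0005 0 0.15" --pt "0.008 0 0 0 0.15" --pt "0.01 0 0 0 0.15" --pt "0.01 0 0 0 0.15" --pt "0.01 0 -0.0001 0 0.15" --pt "0.01 0 -0.0001 0 0.15" --pt "0.01 0 -0.0001 0 0.15" --pt "0.008 0 -0.0001 0 0.15" --pt "0.005 0 0 0 0.15" --pt "0 0 0 0 0.15"

```text
clock: 22.28
position: [0.5977, 0.0393, -0.0155]
tool_rot: [-0.023, 0.715, 0.698, -0.027]
force: [-0.1, -0.0, -1.1]
opening: 0.0129
```

Run:
```python
from h import *
tipz();print(rot(arm.read_state()['tool_rot']).round(3))
tiles('w11')
im,_=snap('top','t11');cv2.imwrite('pics/t11c.png',cv2.resize(im[160:270,120:340,::-1],None,fx=3.5,fy=3.5,interpolation=cv2.INTER_CUBIC))
```

```text
pos [ 0.5977  0.0393 -0.0155] F [-0.1 -0.  -1.1] clk 22.275 tip z pct [0.0134 0.0146 0.017  0.024 ] 281
[[ 0.025  0.997 -0.072]
 [ 1.    -0.025 -0.005]
 [-0.007 -0.072 -0.997]]
0.91 [293.  84. 128. 132.] [0.607  0.1342] [0.0563 0.0561] 88.5
0.7 [292. 204. 111. 108.] [0.6053 0.0788] [0.0567 0.0565] 88.2
```

View pics/w11.png

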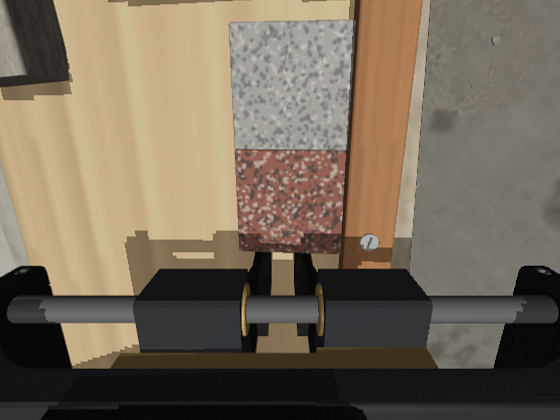

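View pics/t11c.png

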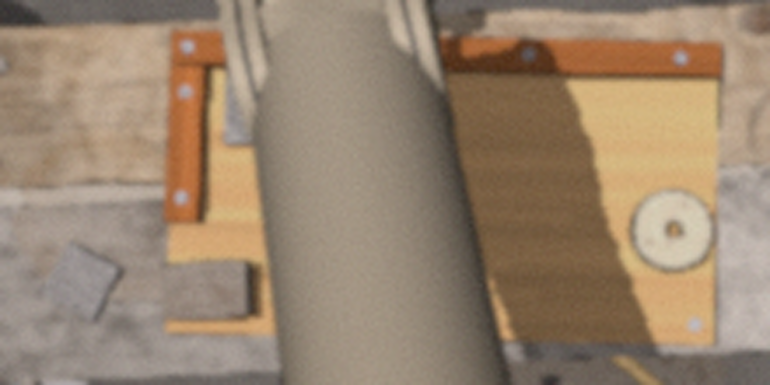

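The tiles are edge to edge, with about 10 mm left to the stop (grey edge at row 21, stop face at row ~2).

Request:
carry_out --pt "0.004 0 0 0 0.15" --pt "0.003 0 0 0 0.15" --pt "0.002 0 0 0 0.15" --pt "0 0 0 0 0.15"

```text
clock: 22.98
position: [0.5982, 0.0476, -0.0153]
tool_rot: [-0.023, 0.715, 0.698, -0.027]
force: [-0.7, -0.0, -0.5]
opening: 0.0128
```

Request:
carry_out --pt "0.001 0 0 0 0.15" --pt "0.001 0 0 0 0.15" --pt "0 0 0 0 0.15"

```text
clock: 23.35
position: [0.5983, 0.049, -0.0153]
tool_rot: [-0.023, 0.716, 0.698, -0.028]
force: [0.5, -2.1, 0.9]
opening: 0.0131
```

Request:
carry_out --pt "0.001 0 0 0 0.15" --pt "0.001 0 0 0 0.15" --pt "0 0 0 0 0.15"

```text
clock: 23.72
position: [0.5983, 0.0513, -0.0153]
tool_rot: [-0.023, 0.716, 0.698, -0.028]
force: [-0.6, -1.7, 0.7]
opening: 0.0132
```

Run:
```python
from h import *
tipz();tiles('w12')
```

```text
pos [ 0.5983  0.0513 -0.0153] F [-0.6 -1.7  0.7] clk 23.725 tip z pct [0.0137 0.0144 0.0174 0.024 ] 277
0.69 [295.  86. 127. 131.] [0.607  0.1462] [0.0562 0.0564] 88.4
0.61 [289. 202. 109. 106.] [0.6058 0.0903] [0.0569 0.0565] 88.0
```

View pics/w12.png

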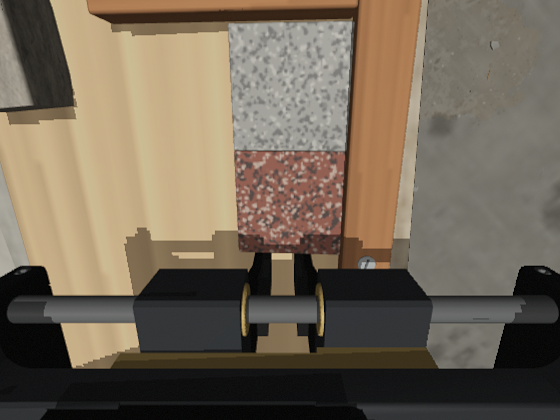

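Request:
carry_out --pt "0.001 0 0 0 0.15" --pt "0.001 0 0 0 0.15" --pt "0 0 0 0 0.15"

```text
clock: 24.25
position: [0.5984, 0.0532, -0.0153]
tool_rot: [-0.023, 0.716, 0.698, -0.028]
force: [-0.1, -2.5, 1.8]
opening: 0.013
```

Request:
carry_out --pt "0.001 0 0 0 0.15" --pt "0.001 0 0 0 0.15" --pt "0 0 0 0 0.15"

```text
clock: 24.62
position: [0.5984, 0.054, -0.0153]
tool_rot: [-0.022, 0.716, 0.697, -0.028]
force: [-1.4, -5.7, 3.9]
opening: 0.0131
```

Run:
```python
from h import *
tipz();tiles('w13')
im=cv2.imread('pics/w13.png');cv2.imwrite('pics/w13c.png',cv2.resize(im[0:260,200:400],None,fx=2.2,fy=2.2))
```

```text
pos [ 0.5984  0.054  -0.0153] F [-1.4 -5.7  3.9] clk 24.625 tip z pct [0.0119 0.015  0.0169 0.0237] 282
0.89 [290. 201. 106. 103.] [0.6057 0.0932] [0.0556 0.0556] 88.7
0.78 [292.  87. 126. 127.] [0.6072 0.1487] [0.0556 0.0559] 88.6
```

View pics/w13c.png

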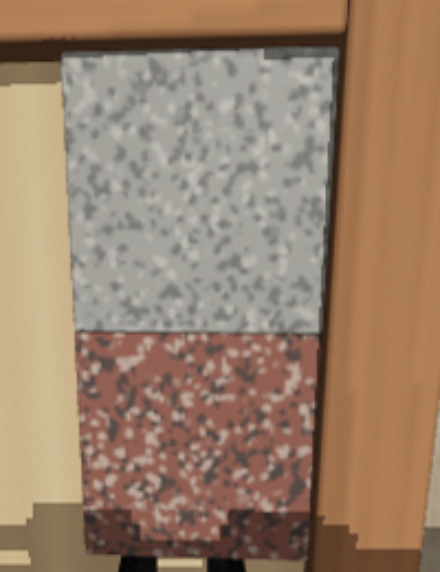

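The grey tile is firm against the stop at about 6 N, both tiles are square (yaw -1.4°, as the board) and edge to edge. I'll retract and check with a clear view.

Request:
carry_out --pt "-0.006 0 0 0 0.15" --pt "-0.02 0 0 0 0.15" --pt "0 0 -0.04 0 0.15" --pt "0 0 -0.05 0 0.15" --pt "-0.05 0 -0.03 0 0.15" --pt "-0.05 0 -0.03 0 0.15" --pt "-0.05 0 -0.02 0 0.15" --pt "-0.03 0 0 0 0.15" --pt "0 0 0 0 0.15"

```text
clock: 25.9
position: [0.6044, -0.1544, 0.1556]
tool_rot: [-0.023, 0.718, 0.696, -0.028]
force: [-0.0, 0.4, -1.3]
opening: 0.0133
```

Run:
```python
from h import *
tipz();tiles('w14')
W=arm.camera_params('wrist')
im,_=snap('top','t14');cv2.imwrite('pics/t14c.png',cv2.resize(im[160:270,120:340,::-1],None,fx=3.5,fy=3.5,interpolation=cv2.INTER_CUBIC))
P=arm.camera_params('top')
for l in('wood_block','felt_wheel','chock','wedge_1'):
    for r in arm.recognise('top',l)[:2]: print(l,np.round(r['bbox']),round(r['p'],2))
```

```text
pos [ 0.6044 -0.1544  0.1556] F [-0.   0.4 -1.3] clk 25.9 tip z pct None 0
wood_block [177. 241.  28.  19.] 0.74
chock [377. 244.  26.  16.] 0.91
wedge_1 [404. 248.  26.  17.] 0.92
```

View pics/w14.png

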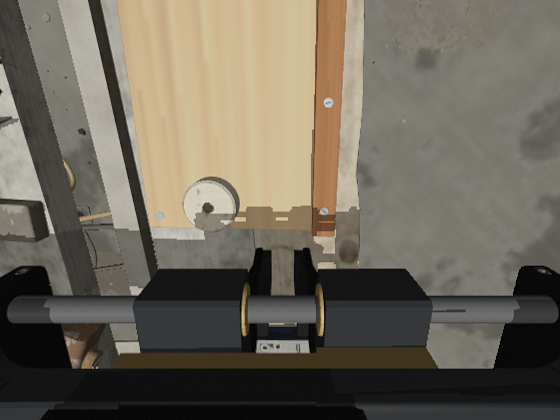

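View pics/t14c.png

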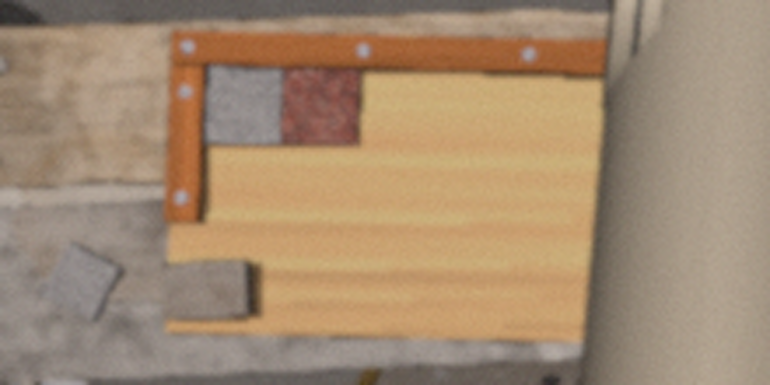

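Run:
```python
from h import *
print('felt',onz('wrist',210,204,.034).round(3))
im=cv2.imread('pics/t14.png');P=arm.camera_params('top')
m=cv2.inRange(cv2.cvtColor(im,cv2.COLOR_BGR2HSV),(0,60,40),(8,255,150));m[:,:190]=0;m[:175]=0;m[210:]=0;m[:,235:]=0
m=cv2.morphologyEx(m,cv2.MORPH_OPEN,np.ones((3,3)))
c=max(cv2.findContours(m,0,2)[0],key=cv2.contourArea);r=cv2.minAreaRect(c)
w=onz('top',*r[0],.019,P);e=np.array([.9997,-.0244]);f=np.array([.0244,.9997]);q=w[:2]-[.633,.1728]
print('red',w,r,'in corner frame',q@e,q@f)
print(arm.hand_in())
```

```text
felt [ 0.519 -0.156  0.034]
red [0.60463221 0.09182821 0.019     ] ((211.0, 190.0), (20.0, 22.0), 90.0) in corner frame -0.0263835644078903 -0.08163967239675828
the job is handed in; nothing more can be done
None
```

The job is handed in. Both tiles are in place, with the grey one in the corner and the red one beside it along the batten. The clock was at about 26 s when I handed in.

**What I did:** I pushed the larger grey tile and then the red one square against the batten with two fingers. Then I pushed the red tile along the batten so that it carried the grey one into the end stop. The hand was clear of everything when I handed in.

**Last checks:**
- **Fit:** the top view shows no visible gap at the batten, at the stop or between the tiles. The end-stop push finished at about 6 N.
- **Squareness:** both tiles measured about -1.4°, the same as the board.
- **Position:** the red tile came out at about x = -26, y = -82 mm in the corner frame. That is about 2 mm off the ideal -28, -84, which is within measuring error.
- **Bystanders:** the wood block, chock and wedge were where they started, to within about 2 pixels (about 5 mm). The felt wheel read (0.519, -0.156) against about (0.511, -0.159) at first. I put that difference down to measuring error, since the fingers never came near it. The network missed the wheel in the last top view, where the arm hid it, so I read it by eye from the wrist camera.

**What went wrong or disagreed:**
- **Finger height:** the real fingertips sat about 30 mm above the reported tool point. My first pass went over the grey tile without touching it. I corrected the height from the depth images.
- **Joint limit:** my first 90° turn ran joint 7 up to its 2.6 rad limit and left the tool tilted about 4°. The tilt did not affect the pushing.

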